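Draw the filter cabinet's cover tight with its cam lock

ROBOT

A 7-joint arm with a two-finger parallel gripper is mounted at the origin on the work surface. World frame = base frame: x ahead of the robot, y to its left, z up, the work surface at z = 0. Lengths are in mm, angles in degrees, forces in N, time in s.
With the tool pointing down it reaches from about 400 to 925 mm from the base axis. Payload 4.1 kg.
Tool frame: the origin (TCP) lies on the centre line of the jaws, within the pads' length; the fingertips stand 14 mm ahead of it and the grasp point (between the pads) lies 5 mm behind it; z points along the fingers, y is the line along which they close (so a half turn about z gives the same grasp; the last joint's range is limited). The gripper opens to 85 mm and grips with 20 to 120 N. Pads are 22 mm wide; open, the fingers measure 114 mm over their backs; the gripper's body (76 mm by 85 mm) begins 54 mm behind the grasp point. The pads swing forward as they close: fully open they stand 13 mm farther back than shut.
Start: joints at [58.098, 22.827, 2.584, 88.041, -1.071, 69.15, -2.905], TCP at [287.324, -583.084, 245.347] pointing down, gripper open.
Joint ranges: [-161.44, 161.44], [-28.35, 127.94], [-78.24, 83.42], [0, 140.83], [-78.03, 258.03], [13.02, 114.36], [-168.23, 168.23]. Speed limits (degrees/s): [147.25, 147.25, 180, 180, 180, 180, 180].

INTERFACE

Orientations are given as a 3x3 rotation matrix whose columns are the frame's x, y, z axes.
In Python, from plant import bot, capture, calibration, job, spotter gives the robot as it stands.
- The arm moves only by the tool play_rows, never from a script. Its argument "series" is a list that holds one entry, the list of rows, each a list of 7 numbers: the opening, from 0 (shut) to 1 (fully open), then the shift along the tool's x, y, z in m, then the turn, a rotation vector about the tool's x, y, z in rad. In form: [[[grip, dx, dy, dz, wx, wy, wz], ...]]. A call has 1 to 10 rows; each row shifts and turns the commanded pose from where the row before left it, along the tool's axes as they then stand; what a row does not reach is not made up. A row lasts 1/8 s, in which the tool goes at most 62.5 mm and 10.7 degrees, less where a joint would pass 70% of its speed; a pose out of reach is approached as far as the arm can. A call is refused whole if a number of a shift passes 0.0625 or a number of a turn 0.188, either way. A call with a gripper value outside its range is refused whole. The fingers move at their own pace and stop on an object; the grip force is fixed at half the most. Time passes only in rows, so rows that do not move let the fingers close. It gives the time, the measured TCP pose, the force, the opening and the grip force at its end, in the units of the state.
- bot.get_state(): the state, without advancing time (a new reading comes with each control period).
- capture(name): name is "scene" or "top" or "wrist"; returns the picture (384x512x3 uint8, red, green, blue); there is no depth.
- calibration(name): a dict with "camera_matrix" (3x3 intrinsics, pixels), "k1" (the pictures are not rectified: a ray, as slopes to the right and down, at radius r is drawn at 1 + k1 r^2 times it, then the intrinsics apply), "position" and "rotation" of the camera in the world. Camera axes: x right, y up, looking along -z (the intrinsics and any distortion apply to the point x, -y, -z); pixel columns grow to the right and rows downward; lengths in mm; the calibration is good to about 2 mm. A picture is of the moment at which its call begins: read the wrist's pose just before it. calibration takes no time and is no camera call; for the wrist camera it gives the pose at the moment of the call.
- job.close_job(): hands the job in; it is judged then, once.
Trained networks look in the newest picture that a camera, given by its name, has taken for a name from the list of things; names that differ only in an ending like _2 or _b are one class to them, and where a whole thing is asked for, a point or a joint stands for the part that bears it (a point fixed in the world has none). Each returns a list of dicts, best first, with "score" (0 to 1); they miss things now and then, are a little off and sometimes report something else, mostly with a low value. They report only what shows in the picture. A call takes as long as a camera call.
- spotter.find_in(camera, name): "xy" ([column, row] in pixels, amid what is visible of it).
- spotter.landmark_of(camera, name): "xy" ([column, row] in pixels: a listed point, or the origin of a listed thing).
The state is a dict: "time": time; "qpos": joint angles; "joint_vel": joint speeds; "joint_efforts": joint torques, N m; "ee_pos": TCP position; "tool_rot": TCP orientation; "contact_force": force on the tool from outside, world axes, zero at the start; "wrist_torque": the same for the moment, N m; "opening": opening from 0.0 (shut) to 1.0 (fully open); "grasp_force": force on a finger pad.
Only numpy, scipy, OpenCV 4.12 (cv2) and the standard library are available. Lean on these libraries where they do the work, as an engineer would, in place of code of your own. Each camera call takes 0.05 s, during which the arm holds its last target. There are 200 camera calls.

TASK

Close the small sloping filter cabinet: slide its cover along the rails until the bolt on the cover's edge stands well inside the open mouth of the cam lock, against the rubber seal, then turn the cam's disc half a turn clockwise, to the end of its turn, so that its hook draws the bolt in and the cover presses tight on the seal. Then let go of everything, with the cover still lying flat between its rails, and do not knock over or shove aside the things standing around.

Things in the scene. Friction and masses are not known exactly. Their poses are not given: they have to be found in the camera images.
- cabinet: Cream filter cabinet fixed to the counter, 335 mm wide (y -205 to 130), 161 mm deep, front face at x = -80. Axes: x to its rear (robot stands before its front), y left, z up; origin on the counter. Its flat top slopes up to the rear at 32 degrees, from 50 mm high in front to 151 mm at the rear: in its axes up-slope (0.848, 0, 0.530), outward normal (-0.530, 0, 0.848).
- cover: Loose grey panel 150 x 150 x 14 mm, 0.4 to 0.6 kg, flat on the slope, resting on the lower of two sideways rails (20 mm high, 3.5 mm play); friction 3 to 6 N. Origin: centre of its underside; axes parallel to the cabinet's (level). Starts 30 to 60 mm right (-y) of the seal and slides to +y; touches the seal when its origin is at y = -48 mm of the cabinet.
- cover_handle (a point): Middle of the cover's handle: steel bar 12 x 12 mm, 84 mm long, running up the slope, its middle 26 mm above the panel's face (40 mm above the deck), on two feet 60 mm apart. Can be gripped across (fingers closing sideways along the cabinet's y) with the tool square to the slope, 32 degrees off vertical.
- bolt_pin (a point): Upright pin, 7 mm thick, square to the slope, from 3.5 to 18.5 mm above the deck (this point at 13 mm), on the end of the steel bolt that sticks out 27.5 mm from the cover's left (+y) edge.
- cam_axis (a point): Point on the cam lock's axis, 13 mm above the deck, fixed to the cabinet. The axis is square to the slope (32 degrees from vertical, leaning to the robot's side). The pin stands straight to the right (-y) of it: 20.5 mm away when the cover just touches the seal, about 18 mm when tight. The hook catches the pin only if closer than 26 mm.
- cam_grip (a point): Point on the cam's axis to grip its wing, 43 mm above the deck: a steel bar 40 mm long, 11 mm thick, from 22.5 to 48.5 mm above the deck, on a 34 mm disc. At joint cam = 0 or 3.14 the wing's length runs straight up the slope.
- cam (a joint): Turn of the steel cam, rad, growing clockwise seen from above, range -0.6 to 3.3. Starts -0.35 to 0.12, mouth open to the bolt. From 0.4 its hook (9.5 to 17 mm above the deck, sweeping 38 mm radius) closes behind the pin and draws it in; it stays where it is left. Torque 0.05 N m empty, 0.1 to 0.4 drawing. Its end: the hook's root meets the pin at 3.2 to 3.3. Half a turn done: 2.9 or more.
- seal (a joint): Compression (m) of the two black rubber seal strips at the left of the cover: 0 free, at most 0.005; 5 N per mm, springs back. About 0.002 to 0.0025 when the cam is tight.
- mug: White mug, 80 mm across, 92 mm tall, standing left of the cabinet; leave alone. Origin under its foot.
- jar: Amber jar, 68 mm across, 95 mm tall, standing right of the cabinet; leave alone. Origin under its foot.
- soap: White bottle, 60 mm across, 150 mm tall, standing behind the cabinet's right end; leave alone. Origin under its foot.
- paper_cup: Paper cup, 72 mm across, 80 mm tall, behind the cabinet; leave alone. Origin under its foot.
- cartridge: Spare white filter cartridge, 42 mm thick, 150 mm long, lying behind the cabinet's left end; leave alone. Origin under its middle.

How it is judged (in metres and radians):
On the way, in this order (a step that is already met when the one before it is completed fails the run):
1. the cover is slid over so that the bolt's pin stands in the still open mouth of the cam (within 25 mm of its axis, the cam below 0.4 rad) (distance between bolt_pin and cam_axis below 0.025 m and value of joint cam below 0.4 rad), for 0.2 s.
2. the hook is closing around the pin (cam past 1.2 rad, pin within 25 mm of its axis) (distance between bolt_pin and cam_axis below 0.025 m and value of joint cam above 1.2 rad), for 0.1 s.
At the end, for the whole second after the job is handed in: The cam stands at 2.75 rad or more and at rest, the pin is within 21 mm of its axis, the seal is compressed by more than 1.3 mm, and the cover lies still and flat (within 0.05 rad) between its rails (origin -11 to 0 mm along the cabinet's x) (value of joint cam above 2.75 rad and value of joint seal above 0.0013 m and distance between bolt_pin and cam_axis below 0.021 m and x of cover in the frame of cabinet between -0.011 and 0 m and angle between cover's own z axis and vertical below 0.05 rad and linear speed of cover below 0.01 m/s and velocity of joint cam below 0.05 rad/s and contact force between the fingers and anything else below 0.2 N); the robot touches nothing.
It fails at once if a mug, jar, bottle, cup or cartridge around the cabinet is knocked over or pushed more than 40 mm (distance of any of mug, jar, soap, paper_cup, cartridge from where it was at the start of the episode above 0.04 m or angle between any of mug, jar, soap, paper_cup's own z axis and vertical above 0.6 rad).
It also fails if it takes over 59 s, if anything falls off the work surface, if the arm or the gripper's body presses on something with over 40 N, if the wrist force passes 120 N, or if a joint passes its speed limit or range.

## Working session

There is one attempt and no reset: what is moved stays moved. The work goes in short steps, Python scripts to look and compute and a tool call to move; the robot and the scene stay as the last step left them, time stands still between calls to the robot, and variables do not carry over. Pictures are saved under pics/ and viewed, at most 10 in all, crops included, and the job is handed in when it is done.

Besides the shell and the picture viewer there is one more tool, called as name(argument=value, ...) on one line, values as JSON. play_rows: Moves the arm, as the interface text tells. Its arguments: {"type":"object","properties":{"series":{"type":"array"}},"required":["series"]}

```bash
mkdir -p pics; ls
cat > h.py <<'E'
import numpy as np, cv2
from plant import bot, capture, calibration, job, spotter
def ray(cal,xy):
    K=np.array(cal["camera_matrix"],float)
    p=cv2.undistortPoints(np.array([[xy]],float),K,np.array([cal["k1"],0,0,0,0.]))[0,0]
    d=np.array(cal["rotation"])@np.array([p[0],-p[1],-1.]); return np.array(cal["position"],float),d/np.linalg.norm(d)
def proj(cal,P):
    p=np.array(cal["rotation"]).T@(np.array(P,float)-cal["position"]); s=np.array([p[0],-p[1]])/-p[2]
    s=s*(1+cal["k1"]*(s@s)); K=np.array(cal["camera_matrix"]); return K[:2,:2]@s+K[:2,2]
def tri(rays):
    A=sum(np.eye(3)-np.outer(d,d) for c,d in rays); b=sum((np.eye(3)-np.outer(d,d))@c for c,d in rays)
    X=np.linalg.solve(A,b); return X,[np.linalg.norm(np.cross(X-c,d)) for c,d in rays]
def snap(n,f=None):
    im=capture(n)
    if f: cv2.imwrite("pics/"+f,im[:,:,::-1])
    return im
E
python3 - <<'E'
from h import *
a=snap("scene"); b=snap("top")
cv2.imwrite("pics/a.png",cv2.resize(np.vstack([a,b])[:,:,::-1],None,fx=.78,fy=.78))
cal={n:calibration(n) for n in("scene","top")}
for n in cal: print(n,np.round(cal[n]["position"]),np.round(cal[n]["rotation"],2).tolist())
for t in["cover_handle","bolt_pin","cam_axis","cam_grip","cover","cabinet","mug","jar","soap","paper_cup","cartridge"]:
    R=[]
    for n in cal:
        r=spotter.landmark_of(n,t)
        if r: R.append(ray(cal[n],r[0]["xy"])); print(t,n,np.round(r[0]["xy"]),round(r[0]["score"],2))
    if len(R)==2: X,e=tri(R); print("   ",np.round(X,1),np.round(e,1))
print(bot.get_state())
E
```

```text
pics
scene [1012.   84.  714.] [[-0.15, -0.82, 0.55], [0.99, -0.13, 0.08], [0.01, 0.56, 0.83]]
top [447.  42. 974.] [[0.0, 0.98, -0.19], [-1.0, 0.01, 0.03], [0.03, 0.19, 0.98]]
cover_handle scene [230. 153.] 0.72
cover_handle top [279. 230.] 0.96
    [524.6 -32.5 129.5] [1.6 1.6]
bolt_pin scene [277. 178.] 0.83
bolt_pin top [236. 217.] 0.67
    [557.3  68.4 107.1] [4.2 4.2]
cam_axis scene [313. 185.] 0.74
cam_axis top [202. 213.] 0.81
    [565.8 145.8 109.7] [2.9 2.9]
cam_grip scene [315. 168.] 0.82
cam_grip top [203. 220.] 0.74
    [546.1 141.9 140.7] [4.9 4.9]
cover scene [231. 173.] 0.89
cover top [277. 216.] 0.78
    [558.7 -28.6 105.5] [4.6 4.6]
cabinet scene [271. 208.] 0.56
cabinet top [235. 217.] 0.97
    [569.4  68.7   6.1] [0.3 0.3]
mug scene [370. 237.] 0.67
mug top [153. 201.] 0.6
    [609.8 289.9   4.3] [3.4 3.4]
jar scene [167. 164.] 0.81
jar top [336. 249.] 0.64
    [ 487.1 -198.4   14.8] [3.8 3.8]
soap scene [189. 246.] 0.56
soap top [298. 173.] 0.69
    [690.5 -97.1   2.5] [1.2 1.2]
paper_cup scene [270. 260.] 0.67
paper_cup top [234. 171.] 0.91
    [6.962e+02 7.850e
[... 255 characters left out ...]
int_vel': array([-0.02927822, -0.07068779,  0.07881102,  0.01025148, -0.05259372,
       -0.01773501, -0.10298341]), 'joint_efforts': array([ 4.47871225e-04, -4.75019968e+01,  1.36357963e+00, -2.54515296e+01,
        1.16369184e-02,  9.38759622e-04,  1.13549729e-05]), 'ee_pos': array([ 287.3462785, -583.0622302,  245.3531298]), 'tool_rot': array([[ 8.96979258e-01,  4.42072627e-01,  5.47595066e-05],
       [ 4.42072630e-01, -8.96979250e-01, -1.20718061e-04],
       [-4.24800922e-06,  1.32489276e-04, -9.99999991e-01]]), 'contact_force': array([0.15751868, 0.52405385, 0.39683116]), 'wrist_torque': array([ 0.0110839 , -0.01883575,  0.00777098]), 'grasp_force': 0.0, 'opening': 1.0006292219362156}
```

View pics/a.png

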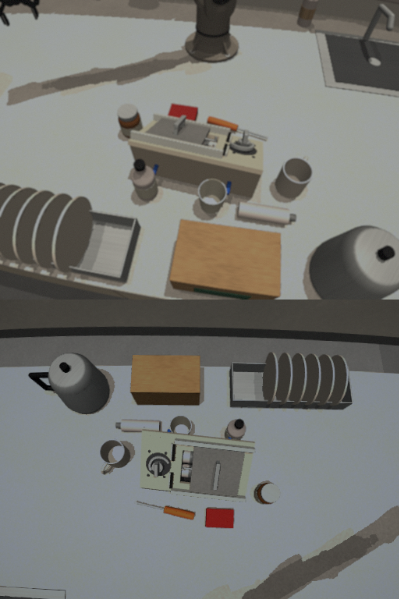

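The pictures show the cabinet yawed a few degrees, with the cover to the right of centre and the cam at its left. I'll fit the cabinet's pose and the cover's slide to all the landmarks.

```bash
cat > fit.py <<'E'
from h import *
from scipy.optimize import least_squares
n=np.array([-.530,0,.848])
def deck(x,y): return np.array([x,y,100+x*.6249])   # z=50 at x=-80
def model(p):
    cx,cy,psi,s,xc,yk=p
    R=np.array([[np.cos(psi),-np.sin(psi),0],[np.sin(psi),np.cos(psi),0],[0,0,1]]); T=lambda v:R@v+[cx,cy,0]
    c=deck(xc,s); k=deck(xc,yk)   # pin at touch: yk-20.5 with cover at -48
    return R,dict(cabinet=T(np.zeros(3)),cover=T(c),cover_handle=T(c+40*n),bolt_pin=T(c+[0,yk-20.5+48,0]+13*n),cam_axis=T(k+13*n),cam_grip=T(k+43*n))
def fit(obs,p0=(565,70,-.1,-95,-5.5,75)):
    # obs: (cal,name,xy)
    def res(p):
        M=model(p)[1]
        r=[(proj(c,M[t])-xy) for c,t,xy in obs]
        return np.r_[np.ravel(r)/2,(p[4]+7)/3,(p[5]-74)/2]
    return least_squares(res,p0,loss="soft_l1",x_scale=[10,10,.1,10,3,3]),
def report(obs):
    s=fit(obs)[0]; print("p",np.round(s.x,3)); R,M=model(s.x)
    for k,v in M.items(): print(k,np.round(v,1))
    for c,t,xy in obs: print(t,np.round(proj(c,M[t])-xy,1),end="; ")
    print(); return R,M,s.x
names=["cover_handle","bolt_pin","cam_axis","cam_grip","cover","cabinet"]
def look(cams,names=names):
    o=[]
    for c in cams:
        cal=calibration(c); snap(c)
        for t in names:
            r=spotter.landmark_of(c,t)
            if r and r[0]["score"]>.4:o.append((cal,t,np.array(r[0]["xy"])))
    return o
def tgt(R): # desired tool rotation
    z=-(R@n); y=-R[:,1]; return np.c_[np.cross(y,z),y,z]
E
python3 - <<'E'
from fit import *
from scipy.spatial.transform import Rotation as Ro
R,M,p=report(look(["scene","top"]))
s=bot.get_state(); T=tgt(R); A=s["tool_rot"]
print(np.round(T,3), "rotvec tool",np.round(Ro.from_matrix(A.T@T).as_rotvec(),3))
g=M["cover_handle"]; back=g-T[:,2]*170-T[:,0]*0
print("pre",back,"delta world",back-s["ee_pos"],"delta tool", A.T@(back-s["ee_pos"]))
E
```

```text
p [ 5.67034e+02  7.08290e+01 -1.04000e-01 -1.05273e+02 -5.36400e+00
  7.54260e+01]
cabinet [567.   70.8   0. ]
cover [550.8 -33.3  96.6]
cover_handle [529.7 -31.1 130.6]
bolt_pin [554.6  69.8 107.7]
cam_axis [562.6 147.1 107.7]
cam_grip [546.8 148.8 133.1]
cover_handle [0.6 3.5]; bolt_pin [-1.3  1.2]; cam_axis [-3.   1.6]; cam_grip [-1.9  1.9]; cover [-1.3  0.5]; cabinet [ 3.3 -2.6]; cover_handle [-0.1  2. ]; bolt_pin [-0.1  1.3]; cam_axis [-1.6  2.9]; cover [-1.4 -0. ]; cabinet [-0.4 -0. ]; 
[[ 0.843 -0.103  0.527]
 [-0.088 -0.995 -0.055]
 [ 0.53  -0.    -0.848]] rotvec tool [-0.157  0.544  0.547]
pre [440.10960858 -21.81544962 274.72800217] delta world [152.80978831 561.28290303  29.38727639] delta tool [ 385.15356591 -435.93813535  -29.45527902]
```

play_rows(series=[[[1,0.0385,-0.0435,-0.003,0,0,0],[1,0.0385,-0.0435,-0.003,0,0,0],[1,0.0385,-0.0435,-0.003,0,0,0],[1,0.0385,-0.0435,-0.003,0,0,0],[1,0.0385,-0.0435,-0.003,0,0,0],[1,0.0385,-0.0435,-0.003,0,0,0],[1,0.0385,-0.0435,-0.003,0,0,0],[1,0.0385,-0.0435,-0.003,0,0,0],[1,0.0385,-0.0435,-0.003,0,0,0],[1,0.0385,-0.0435,-0.003,0,0,0]]])

```text
time: 3.15
ee_pos: [440.7, -21.0, 275.8]
tool_rot: [[0.897, 0.442, 0.001], [0.442, -0.897, -0.001], [0.001, 0.001, -1.0]]
contact_force: [0.7, -0.6, 0.1]
opening: 1.001
grasp_force: 0.0
```

play_rows(series=[[[1,0,0,0,-0.026,0.091,0.091],[1,0,0,0,-0.026,0.091,0.091],[1,0,0,0,-0.026,0.091,0.091],[1,0,0,0,-0.026,0.091,0.091],[1,0,0,0,-0.026,0.091,0.091],[1,0,0,0,-0.026,0.091,0.091],[1,0,0,0,0,0,0],[1,0,0,0,0,0,0]]])

```text
time: 4.15
ee_pos: [441.0, -22.8, 276.1]
tool_rot: [[0.842, -0.101, 0.529], [-0.086, -0.995, -0.053], [0.532, -0.001, -0.847]]
contact_force: [0.1, -0.0, 0.1]
opening: 1.0
grasp_force: 0.0
```

Run:
```python
from fit import *
from scipy.spatial.transform import Rotation as Ro
snap("wrist","w1.png")
o=look(["scene","top","wrist"]); R,M,p=report(o)
s=bot.get_state(); T=tgt(R); A=s["tool_rot"]
print(s["time"],np.round(s["ee_pos"]),np.round(s["qpos"]),"rotvec",np.round(Ro.from_matrix(A.T@T).as_rotvec(),3))
print("grasp delta tool (TCP to handle)", np.round(A.T@(M["cover_handle"]-s["ee_pos"]),1))
print([(t,np.round(x)) for c,t,x in o[-6:]])
```

```text
p [ 5.67948e+02  7.01190e+01 -9.50000e-02 -1.02371e+02 -6.36300e+00
  7.45960e+01]
cabinet [567.9  70.1   0. ]
cover [551.9 -31.2  96. ]
cover_handle [530.8 -29.2 129.9]
bolt_pin [554.7  71.1 107. ]
cam_axis [561.8 145.6 107. ]
cam_grip [546.  147.1 132.5]
cover_handle [-1.2  2.6]; bolt_pin [1.  0.9]; cam_axis [-1.7  0.2]; cam_grip [0.  0.6]; cover [-0.3  0.6]; cabinet [ 2.7 -1. ]; cover_handle [ 0.2 -1.9]; bolt_pin [-0.3  2.7]; cam_axis [1.2 0. ]; cam_grip [-3.1  2.6]; cover [-2.5 -0.8]; cabinet [0.8 1.7]; cover_handle [-0.4  1.9]; bolt_pin [0.6 0. ]; cam_axis [ 0.3 -2.1]; cam_grip [0.  0.3]; cover [ 0.9 -0. ]; cabinet [-0.6 -0.3]; 
5.25 [440. -23. 275.] [ 26. -19. -26. 133.  -9.  32. -91.] rotvec [ 0.003 -0.002 -0.007]
grasp delta tool (TCP to handle) [ -0.5  -2.7 171.3]
[('cover_handle', array([253., 173.])), ('bolt_pin', array([160., 170.])), ('cam_axis', array([ 94., 173.])), ('cam_grip', array([ 79., 177.])), ('cover', array([252., 167.])), ('cabinet', array([184., 186.]))]
```

View pics/w1.png

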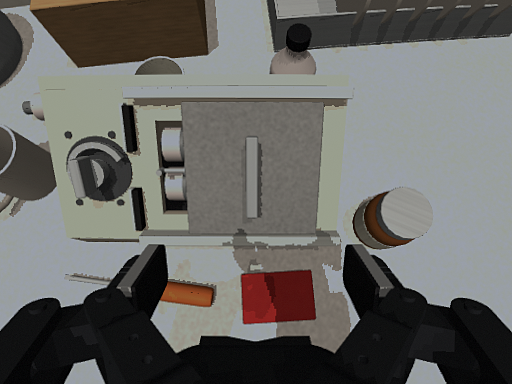

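The wrist view shows the handle at (253,175), the cam wing at about (88,175) and the open mouth facing the pin, all consistent with the fit to about 2 px. Next I'll descend and grip the handle.

play_rows(series=[[[1,0,-0.003,0.022,0,0,-0.007],[1,0,0,0.022,0,0,0],[1,0,0,0.022,0,0,0],[1,0,0,0.022,0,0,0],[1,0,0,0.022,0,0,0],[1,0,0,0.022,0,0,0],[1,0,0,0.016,0,0,0],[1,0,0,0.014,0,0,0],[1,0,0,0.01,0,0,0],[1,0,0,0,0,0,0]]])

```text
time: 6.5
ee_pos: [531.6, -28.7, 129.0]
tool_rot: [[0.844, -0.096, 0.528], [-0.08, -0.995, -0.053], [0.531, 0.002, -0.848]]
contact_force: [-0.0, -0.1, 0.6]
opening: 0.999
grasp_force: 0.0
```

play_rows(series=[[[0,0,0,0,0,0,0],[0,0,0,0,0,0,0],[0,0,0,0,0,0,0],[0,0,0,0,0,0,0],[0,0,0,0,0,0,0],[0,0,0,0,0,0,0]]])

```text
time: 7.25
ee_pos: [531.7, -28.9, 130.0]
tool_rot: [[0.843, -0.097, 0.53], [-0.081, -0.995, -0.054], [0.532, 0.003, -0.847]]
contact_force: [-4.1, 0.1, 5.7]
opening: 0.121
grasp_force: 58.6
```

Run:
```python
from fit import *
snap("wrist","w2.png"); snap("scene")
s=bot.get_state(); print(s)
R,M,p=report(look(["scene","top","wrist"]))
print(np.round(s["tool_rot"].T@(M["cover_handle"]-s["ee_pos"]),1))
```

```text
{'time': 7.35, 'qpos': array([  33.05431972,    8.68127413,  -40.24348247,  133.85132434,
         57.22219989,   13.68454148, -153.98424029]), 'joint_vel': array([ 0.01346249, -0.01285211,  0.03541994, -0.0510652 ,  0.03605174,
       -0.00913974, -0.02997506]), 'joint_efforts': array([  0.05820291, -21.92439616,  -1.48895267, -19.4602865 ,
         0.6627715 ,  -1.01108026,   0.14252619]), 'ee_pos': array([531.63270991, -28.89840127, 130.00461913]), 'tool_rot': array([[ 0.84275024, -0.0971849 ,  0.52945928],
       [-0.08083372, -0.99526261, -0.05402089],
       [ 0.53220104,  0.00272796, -0.84661362]]), 'contact_force': array([-4.41012247, -0.14384713,  5.78711558]), 'wrist_torque': array([ 0.19998615,  0.66477816, -0.13870476]), 'grasp_force': 58.6160284280777, 'opening': 0.1260725622745592}
p [ 5.69823e+02  6.50990e+01 -1.18000e-01 -9.71940e+01 -7.44900e+00
  7.37530e+01]
cabinet [569.8  65.1   0. ]
cover [551.  -30.6  95.3]
cover_handle [530.  -28.1 129.3]
bolt_pin [556.1  70.8 106.4]
cam_axis [564.2 140.  106.4]
cam_grip [548.4 141.9 131.8]
cover_handle [0.6 3.2]; bolt_pin [-1.1  0.3]; cam_axis [-6.4  0.2]; cam_grip [-2.9  3.5]; cover [ 1.6 -0.2]; cabinet [-1.3  0.5]; cover_handle [-1.4 -0.6]; bolt_pin [-2.4  4.2]; cam_axis [ 1.8 -1.3]; cam_grip [ 1.3 -1.6]; cover [-1.5  0.4]; cabinet [ 0.6 -0.2]; cover_handle [1.8 0.3]; bolt_pin [ 0.4 -2. ]; cam_axis [-292.4    2. ]; cover [-0.8  0.5]; 
[-1.9 -0.7 -0.3]
```

View pics/w2.png

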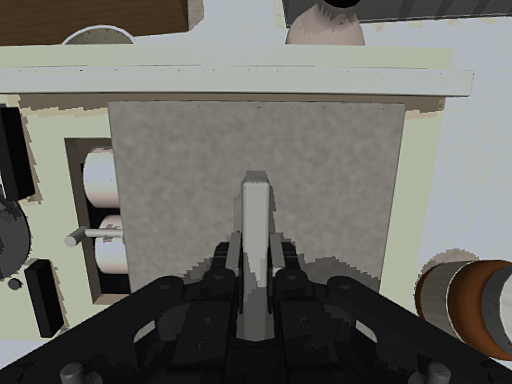

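The handle (255,180–335) sits between the pads, gripped squarely near its middle, and the pin is at (72,240). Now I'll slide it left.

play_rows(series=[[[0,0,-0.002,-0.001,0,0,0],[0,0,-0.005,0,0,0,0],[0,0,-0.006,0,0,0,0],[0,0,-0.006,0,0,0,0],[0,0,-0.006,0,0,0,0],[0,0,-0.006,0,0,0,0],[0,0,-0.006,0,0,0,0],[0,0,-0.004,0,0,0,0],[0,0,0,0,0,0,0],[0,0,0,0,0,0,0]]])

```text
time: 9.65
ee_pos: [535.5, 12.9, 130.6]
tool_rot: [[0.843, -0.095, 0.53], [-0.08, -0.995, -0.052], [0.532, 0.001, -0.847]]
contact_force: [4.7, -1.0, -2.6]
opening: 0.128
grasp_force: 58.5
```

Run:
```python
from fit import *
snap("wrist","w3.png"); s=bot.get_state(); print(s["qpos"].round(1),s["ee_pos"].round(1),s["contact_force"].round(1),s["opening"])
R,M,p=report(look(["scene","top","wrist"]))
```

```text
[  26.7    9.2  -40.4  133.3   61.7   17.1 -163.5] [535.5  12.9 130.6] [ 5.1 -0.9 -3.5] 0.12594208650746558
p [ 5.66936e+02  6.96550e+01 -9.20000e-02 -5.91670e+01 -5.90100e+00
  7.45800e+01]
cabinet [566.9  69.7   0. ]
cover [555.6  11.3  96.3]
cover_handle [534.5  13.2 130.2]
bolt_pin [558.2 113.6 107.3]
cam_axis [561.1 145.1 107.3]
cam_grip [545.2 146.6 132.8]
cover_handle [2.6 1.5]; bolt_pin [ 0.5 -1.9]; cam_axis [-4.   1.5]; cam_grip [-1.5  3.6]; cover [-0.5  1.4]; cabinet [-1.3 -1.5]; cover_handle [ 0.8 -0.4]; bolt_pin [-2.9  2.1]; cam_axis [-1.8  1.2]; cam_grip [-2.3  0.1]; cover [-1.1  0.9]; cabinet [-2.2  1.9]; cover_handle [-0.  -1.1]; bolt_pin [0.8 1.5]; cam_axis [-0.  -1.4]; cover [0.1 0.8];
```

View pics/w3.png

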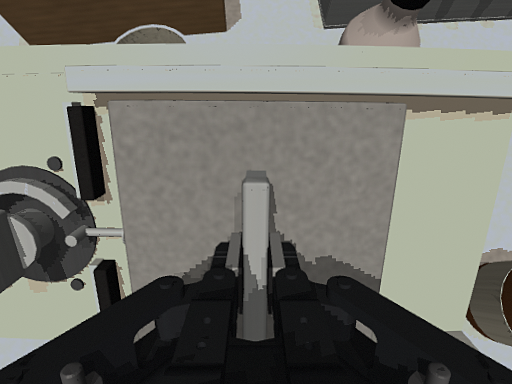

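The cover's edge (120) is about 10 mm from the seal strips (≈103), and the pin at (72,238) is about to enter the cam mouth. I'll go on slowly until I feel the seal.

play_rows(series=[[[0,0,-0.004,0,0,0,0],[0,0,-0.004,0,0,0,0],[0,0,-0.001,0,0,0,0],[0,0,0,0,0,0,0]]])

```text
time: 11.25
ee_pos: [536.2, 19.2, 130.6]
tool_rot: [[0.843, -0.099, 0.529], [-0.081, -0.995, -0.057], [0.532, 0.005, -0.847]]
contact_force: [4.8, -3.9, -1.4]
opening: 0.125
grasp_force: 58.7
```

play_rows(series=[[[0,0,-0.001,0,0,0,0],[0,0,-0.0005,0,0,0,0],[0,0,0,0,0,0,0]]])

```text
time: 11.62
ee_pos: [536.4, 20.2, 130.6]
tool_rot: [[0.843, -0.1, 0.529], [-0.082, -0.995, -0.058], [0.532, 0.005, -0.847]]
contact_force: [5.4, -4.2, -1.7]
opening: 0.125
grasp_force: 58.7
```

play_rows(series=[[[0,0,-0.001,0,0,0,0],[0,0,-0.0005,0,0,0,0],[0,0,0,0,0,0,0]]])

```text
time: 12.0
ee_pos: [536.5, 21.7, 130.6]
tool_rot: [[0.843, -0.1, 0.529], [-0.082, -0.995, -0.058], [0.532, 0.005, -0.847]]
contact_force: [5.1, -4.1, -0.8]
opening: 0.125
grasp_force: 58.7
```

play_rows(series=[[[0,0,-0.001,0,0,0,0],[0,0,-0.0005,0,0,0,0],[0,0,0,0,0,0,0]]])

```text
time: 12.38
ee_pos: [536.7, 23.2, 130.6]
tool_rot: [[0.843, -0.1, 0.529], [-0.082, -0.995, -0.058], [0.532, 0.005, -0.847]]
contact_force: [5.0, -4.9, -1.1]
opening: 0.127
grasp_force: 58.8
```

play_rows(series=[[[0,0,-0.001,0,0,0,0],[0,0,0,0,0,0,0]]])

```text
time: 12.62
ee_pos: [536.8, 24.2, 130.6]
tool_rot: [[0.843, -0.1, 0.529], [-0.082, -0.995, -0.058], [0.532, 0.005, -0.847]]
contact_force: [4.8, -3.9, -1.9]
opening: 0.124
grasp_force: 58.7
```

Run:
```python
from fit import *
snap("wrist","w4.png"); s=bot.get_state(); print(s["qpos"].round(1),s["ee_pos"].round(1),s["contact_force"].round(1),s["opening"])
R,M,p=report(look(["scene","top","wrist"]))
```

```text
[  23.3    9.3  -39.   133.    62.5   18.4 -166.1] [536.8  24.2 130.6] [ 4.7 -2.9 -0.9] 0.12421877167976689
p [ 5.65864e+02  7.05650e+01 -9.50000e-02 -4.87850e+01 -3.84200e+00
  7.47510e+01]
cabinet [565.9  70.6   0. ]
cover [557.4  22.4  97.6]
cover_handle [536.3  24.4 131.5]
bolt_pin [560.2 124.8 108.6]
cam_axis [562.3 146.  108.6]
cam_grip [546.4 147.5 134.1]
cover_handle [-0.2  3.6]; bolt_pin [2.  2.5]; cam_axis [-3.2 -1. ]; cam_grip [60.7 12.1]; cover [-1.6  0.9]; cabinet [ 1.2 -3.8]; cover_handle [-2.1 -0.5]; bolt_pin [-0.9  2.3]; cam_axis [-3.4  1.8]; cam_grip [-4.5  1.2]; cover [-3.1 -0.4]; cabinet [-1.   2.1]; cover_handle [0.4 0.2]; bolt_pin [ 0.8 -0.2]; cam_axis [ 1.8 -0.2];
```

View pics/w4.png

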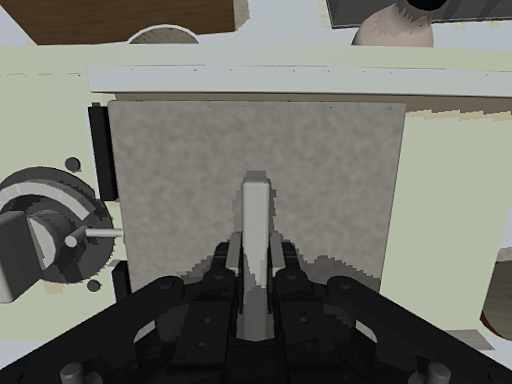

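The pin (72,238) is in the mouth and the edge is about to touch the seal. I'll push a little more.

play_rows(series=[[[0,0,-0.001,0,0,0,0],[0,0,-0.0005,0,0,0,0],[0,0,0,0,0,0,0]]])

```text
time: 14.1
ee_pos: [536.9, 25.6, 130.6]
tool_rot: [[0.843, -0.1, 0.529], [-0.082, -0.995, -0.058], [0.532, 0.005, -0.847]]
contact_force: [6.0, -3.8, -1.2]
opening: 0.125
grasp_force: 58.7
```

play_rows(series=[[[0,0,-0.001,0,0,0,0],[0,0,0,0,0,0,0]]])

```text
time: 14.35
ee_pos: [537.0, 26.2, 130.6]
tool_rot: [[0.843, -0.101, 0.529], [-0.082, -0.995, -0.059], [0.532, 0.006, -0.847]]
contact_force: [4.9, -4.6, -0.9]
opening: 0.127
grasp_force: 58.8
```

play_rows(series=[[[0,0,-0.001,0,0,0,0],[0,0,0,0,0,0,0]]])

```text
time: 14.6
ee_pos: [537.0, 26.4, 130.6]
tool_rot: [[0.843, -0.102, 0.529], [-0.082, -0.995, -0.06], [0.532, 0.007, -0.847]]
contact_force: [4.6, -5.7, -0.2]
opening: 0.127
grasp_force: 58.9
```

play_rows(series=[[[0,0,-0.001,0,0,0,0],[0,0,0,0,0,0,0]]])

```text
time: 14.85
ee_pos: [537.1, 26.7, 130.6]
tool_rot: [[0.843, -0.103, 0.528], [-0.083, -0.995, -0.062], [0.532, 0.008, -0.847]]
contact_force: [3.5, -6.5, 1.0]
opening: 0.122
grasp_force: 59.0
```

The force is rising while motion stalls, so the cover is on the seal. I'll release, retreat and move over the cam.

play_rows(series=[[[0.5,0,0.0015,0,0,0,0],[1,0,0,0,0,0,0],[1,0,0,0,0,0,0],[1,0,0,-0.03,0,0,0],[1,0,0,-0.04,0,0,0],[1,0,0,-0.04,0,0,0],[1,0,-0.03,0,0,0,0],[1,0,-0.03,0,0,0,0],[1,0,-0.03,0,0,0,0],[1,0,-0.03,0,0,0,0]]])

```text
time: 16.1
ee_pos: [500.0, 151.9, 207.9]
tool_rot: [[0.843, -0.101, 0.528], [-0.081, -0.995, -0.061], [0.531, 0.008, -0.847]]
contact_force: [0.7, -1.2, -1.1]
opening: 1.003
grasp_force: 0.0
```

Run:
```python
from fit import *
from scipy.spatial.transform import Rotation as Ro
snap("wrist","w5.png"); s=bot.get_state(); print(s["time"],s["qpos"].round(1),s["ee_pos"].round(1),s["opening"])
R,M,p=report(look(["scene","top","wrist"]))
T=tgt(R); A=s["tool_rot"]
print("rotvec",np.round(Ro.from_matrix(A.T@T).as_rotvec(),3),"cam_grip in tool",np.round(A.T@(M["cam_grip"]-s["ee_pos"]),1), "pin-cam",np.linalg.norm(M["bolt_pin"]-M["cam_axis"]))
```

```text
16.15 [  29.     1.6  -63.3  127.6   41.9   32.9 -161.4] [500.7 157.5 208.8] 1.0014729936371312
p [ 5.67473e+02  6.93810e+01 -9.10000e-02 -4.58540e+01 -6.09300e+00
  7.48080e+01]
cabinet [567.5  69.4   0. ]
cover [557.2  24.3  96.2]
cover_handle [536.1  26.2 130.1]
bolt_pin [559.7 126.8 107.2]
cam_axis [561.4 145.1 107.2]
cam_grip [545.5 146.5 132.7]
cover_handle [ 1.3 -1.2]; bolt_pin [ 0.3 -2.9]; cam_axis [-0.5  1.3]; cam_grip [-2.7  0.2]; cover [-1.3  1.8]; cabinet [ 0.7 -0.6]; cover_handle [-0.9 -1.6]; bolt_pin [0.7 5.4]; cam_axis [-0.7  1.5]; cam_grip [-0.4  1. ]; cover [-0.8  1. ]; cabinet [-2.1  0.6]; cover_handle [ 2.8 -0.6]; bolt_pin [-1.   0.3]; cam_axis [ 2.4 -0.1]; cam_grip [-0.8 -1.7]; cover [-0.6  1.4]; cabinet [-0.9 -2.4]; 
rotvec [ 0.004 -0.003 -0.001] cam_grip in tool [-1.9  6.5 88.8] pin-cam 18.354151782417574
```

View pics/w5.png

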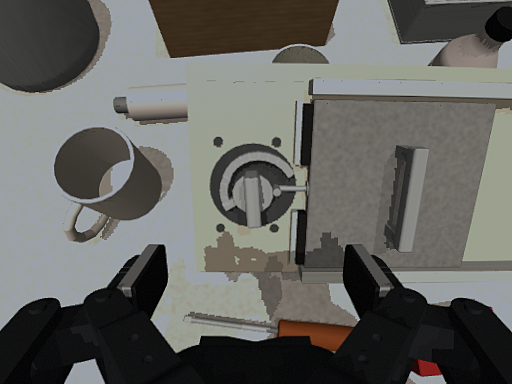

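The cover is against the seal, with the pin in the mouth at (285,188). The wing is at (253,200), nearly up-slope, so I'll descend and grip it.

play_rows(series=[[[1,-0.001,0.0065,0.012,0,0,0],[1,-0.001,0,0.015,0,0,0],[1,0,0,0.015,0,0,0],[1,0,0,0.015,0,0,0],[1,0,0,0.015,0,0,0],[1,0,0,0.013,0,0,0],[1,0,0,0.006,0,0,0],[1,0,0,0,0,0,0]]])

```text
time: 18.2
ee_pos: [533.3, 140.6, 143.6]
tool_rot: [[0.848, -0.1, 0.52], [-0.082, -0.995, -0.059], [0.523, 0.008, -0.852]]
contact_force: [-0.0, 0.1, -0.4]
opening: 1.0
grasp_force: 0.0
```

play_rows(series=[[[0,0,0,0,0,0,0],[0,0,0,0,0,0,0],[0,0,0,0,0,0,0],[0,0,0,0,0,0,0],[0,0,0,0,0,0,0],[0,0,0,0,0,0,0]]])

```text
time: 18.95
ee_pos: [534.3, 148.8, 145.4]
tool_rot: [[0.847, -0.088, 0.524], [-0.078, -0.996, -0.042], [0.526, -0.005, -0.851]]
contact_force: [-0.3, 12.6, -2.5]
opening: 0.083
grasp_force: 58.5
```

Run:
```python
from fit import *
s=bot.get_state(); print(s["time"],s["qpos"].round(1),s["ee_pos"].round(1),s["opening"],s["contact_force"],s["wrist_torque"])
R,M,p=report(look(["scene","top","wrist"]))
print(np.round(s["tool_rot"].T@(M["cam_grip"]-s["ee_pos"]),1))
```

```text
18.95 [ -33.     8.4    3.   129.5   49.2   22.7 -168. ] [534.3 148.8 145.4] 0.08258963755035018 [-0.2971578  12.59045416 -2.50476884] [2.32831498 0.94743974 1.50078483]
p [ 5.66926e+02  7.08670e+01 -9.80000e-02 -4.71700e+01 -5.67300e+00
  7.55140e+01]
cabinet [566.9  70.9   0. ]
cover [556.7  24.5  96.5]
cover_handle [535.6  26.5 130.4]
bolt_pin [559.9 127.7 107.5]
cam_axis [561.8 147.2 107.5]
cam_grip [546.  148.8 132.9]
cover_handle [1.3 1.2]; bolt_pin [0.2 0.1]; cam_axis [-0.7  1.8]; cam_grip [-1.2  0.3]; cover [0.6 0. ]; cabinet [ 1.5 -0.8]; cover_handle [ 2.9 -1. ]; cam_axis [-0.1  1.6]; cover [1.8 1.2]; cabinet [-0.7 -0.4]; cover_handle [-0.   1.2]; bolt_pin [1.1 0.9]; cam_axis [ 1.5 -2.9]; cam_grip [-2.1  1.1]; cover [-1.5 -2. ]; cabinet [1.  0.2]; 
[ 3.4 -0.9 16.7]
```

Joint 7 reached its range limit and the descent stopped 17 mm short. I'll open, lift, flip the tool half a turn and take the wing again.

play_rows(series=[[[1,0,0,0,0,0,0],[1,0,0,0,0,0,0],[1,0,0,-0.03,0,0,0],[1,0,0,-0.02,0,0,0.18],[1,0,0,0,0,0,0.185],[1,0,0,0,0,0,0.185],[1,0,0,0,0,0,0.185],[1,0,0,0,0,0,0.185],[1,0,0,0,0,0,0.185],[1,0,0,0,0,0,0.185]]])

```text
time: 21.25
ee_pos: [511.8, 138.7, 167.0]
tool_rot: [[0.465, -0.734, 0.495], [-0.822, -0.565, -0.067], [0.329, -0.375, -0.866]]
contact_force: [-0.0, -0.1, -0.0]
opening: 1.004
grasp_force: 0.0
```

play_rows(series=[[[1,0,0,0,0,0,0.185],[1,0,0,0,0,0,0.185],[1,0,0,0,0,0,0.185],[1,0,0,0,0,0,0.185],[1,0,0,0,0,0,0.185],[1,0,0,0,0,0,0.185],[1,0,0,0,0,0,0.185],[1,0,0,0,0,0,0.185],[1,0,0,0,0,0,0.185],[1,0,0,0,0,0,0.185]]])

```text
time: 22.5
ee_pos: [531.5, 25.2, 109.3]
tool_rot: [[-0.705, -0.487, 0.516], [-0.526, 0.847, 0.081], [-0.476, -0.215, -0.853]]
contact_force: [3.6, 8.1, 3.2]
opening: 1.001
grasp_force: 4.5
```

```bash
cat > rel.py <<'E'
from fit import *
from scipy.spatial.transform import Rotation as Ro
import sys
snap("wrist",sys.argv[1] if len(sys.argv)>1 else None); s=bot.get_state(); A=s["tool_rot"]; print(s["time"],s["qpos"].round(1),s["ee_pos"].round(1),s["opening"].round(2),s["contact_force"].round(1))
R,M,p=report(look(["scene","top","wrist"])); T=tgt(R)
for a in (0,np.pi): print("rotvec",np.round(Ro.from_matrix(A.T@T@Ro.from_rotvec([0,0,a]).as_matrix()).as_rotvec(),3))
for k in ("cam_grip","cover_handle"): print(k,np.round(A.T@(M[k]-s["ee_pos"]),1))
print("pin",np.linalg.norm(M["bolt_pin"]-M["cam_axis"]))
E
python3 rel.py
```

```text
Traceback (most recent call last):
  File "rel.py", line 4, in <module>
    snap("wrist",sys.argv[1] if len(sys.argv)>1 else None); s=bot.get_state(); A=s["tool_rot"]; print(s["time"],s["qpos"].round(1),s["ee_pos"].round(1),s["opening"].round(2),s["contact_force"].round(1))
                                                                                                                                                        ^^^^^^^^^^^^^^^^^^
AttributeError: 'float' object has no attribute 'round'
```

The arm strayed badly during that turn, so I'll look before moving again.

```bash
sed -i 's/s\["opening"\].round(2)/round(s["opening"],2)/' rel.py; python3 rel.py; python3 -c "
from h import *
a=snap('scene');b=snap('top');w=snap('wrist')
cv2.imwrite('pics/b.png',np.vstack([np.hstack([a[60:300,120:420],b[130:370,120:420]]),np.hstack([cv2.resize(w,(320,240)),np.zeros((240,280,3),np.uint8)])])[:,:,::-1])
print(bot.get_state())"
```

```text
22.6 [ -51.9   14.2   51.6  136.1  -78.    13.1 -168.2] [530.9  16.5 108.9] 1.0 [ 0.1 -1.2  0.3]
p [ 5.67944e+02  7.13880e+01 -1.27000e-01 -1.22268e+02 -7.15300e+00
  7.47580e+01]
cabinet [567.9  71.4   0. ]
cover [545.3 -49.   95.5]
cover_handle [524.3 -46.3 129.5]
bolt_pin [551.5  53.3 106.6]
cam_axis [563.5 147.3 106.6]
cam_grip [547.7 149.3 132. ]
cover_handle [1.9 0.9]; bolt_pin [-2.  -1.9]; cam_axis [-1.8 -0.1]; cam_grip [-1.3 -0.4]; cover [-0.4 -0.2]; cabinet [1.  0.8]; cover_handle [-3.4  2.3]; bolt_pin [-0.1  2.4]; cam_axis [-2.6  2.6]; cam_grip [-0.8  1.2]; cover [-0.9  4. ]; cabinet [-2.7 -1.4]; cover_handle [-1.2  1.2]; bolt_pin [-0.2  1.2]; cover [ 0.5 -0.8]; cabinet [-2.6  1.1]; 
rotvec [-0.026  0.178 -2.486]
rotvec [0.138 0.02  0.65 ]
cam_grip [-91.4 100.5  -1.8]
cover_handle [ 27.3 -55.  -25.2]
pin 94.76781329502992
{'time': 23.8, 'qpos': array([ -52.90050046,   14.53503276,   51.85404503,  136.16489482,
        -77.97519327,   13.13230062, -168.17376605]), 'joint_vel': array([ 0.0693211 , -0.00285035, -0.12563115,  0.00461134,  0.08800154,
        0.07662825, -0.03386441]), 'joint_efforts': array([-1.80114253e-03, -2.04452974e+01,  4.45045352e+00, -1.72684819e+01,
       -4.64673880e-01, -4.82797399e-01,  1.05420379e-04]), 'ee_pos': array([529.90984103,  22.80231115, 107.24781754]), 'tool_rot': array([[-0.7084402 , -0.48381171,  0.51384697],
       [-0.52628208,  0.84724459,  0.07213718],
       [-0.47025488, -0.21932358, -0.85484356]]), 'contact_force': array([ 0.07499765,  0.20831447, -0.27539053]), 'wrist_torque': array([-0.12954272,  0.53887965, -0.00234997]), 'grasp_force': 0.0, 'opening': 1.00026816100107}
```

View pics/b.png

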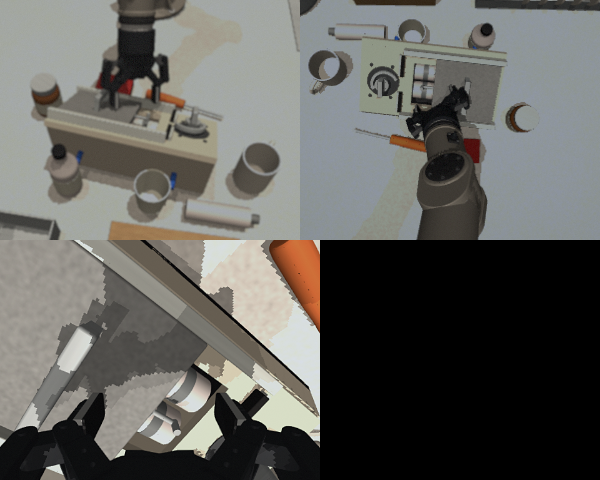

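The tool drifted and pushed the cover back to the right, to y ≈ -122. It's still flat between its rails, and nothing else was disturbed. The arm is stuck at its q5, q6 and q7 limits, so I'll identify the kinematics from the recorded states to plan good configurations.

```bash
cat > fk.py <<'E'
import numpy as np
from scipy.spatial.transform import Rotation as Ro
def fk(q,P):
    # P: signs fixed in SG; params: base z, offsets a3,d3,a4,d5,a6,d7, az0, tool roll, angle offs
    q=np.radians(np.array(q))*SG
    bz,d3,a3,d5,a5,d7,a7,az0,rl,by=P
    T=np.eye(3); p=np.array([0,0,bz])
    rz=lambda a:Ro.from_euler('z',a).as_matrix(); ry=lambda a:Ro.from_euler('y',a).as_matrix()
    T=rz(q[0]+az0)@ry(q[1]); T=T@rz(q[2]); p=p+T@[a3,by,d3]
    T=T@ry(q[3]); T=T@rz(q[4]); p=p+T@[a5,0,d5]
    T=T@ry(q[5]); p=p+T@[a7,0,d7]; T=T@rz(q[6]+rl)
    return p,T
E
cat > idk.py <<'E'
import fk, itertools
from fk import *
from scipy.optimize import least_squares
from plant import bot
D=[([58.09609848,22.82484035,2.582968,88.04243051,-1.07116265,69.14931052,-2.90558236],[287.346,-583.062,245.353],[[.89698,.44207,0],[.44207,-.89698,-.0001],[0,.0001,-1]],1),
([33.05431972,8.68127413,-40.24348247,133.85132434,57.22219989,13.68454148,-153.98424029],[531.633,-28.898,130.005],[[.84275,-.09718,.52946],[-.08083,-.99526,-.05402],[.5322,.00273,-.84661]],1),
([-52.90050046,14.53503276,51.85404503,136.16489482,-77.97519327,13.13230062,-168.17376605],[529.91,22.802,107.248],[[-.70844,-.48381,.51385],[-.52628,.84724,.07214],[-.47025,-.21932,-.85484]],1),
([26.7,9.2,-40.4,133.3,61.7,17.1,-163.5],[535.5,12.9,130.6],[[.843,-.095,.530],[-.08,-.995,-.052],[.532,.001,-.847]],.5),
([23.3,9.3,-39,133,62.5,18.4,-166.1],[536.8,24.2,130.6],[[.843,-.1,.529],[-.082,-.995,-.058],[.532,.005,-.847]],.5),
([29,1.6,-63.3,127.6,41.9,32.9,-161.4],[500.7,157.5,208.8],[[.843,-.101,.528],[-.081,-.995,-.061],[.531,.008,-.847]],.2)]
best=[]
for sg in itertools.product([1,-1],repeat=4):
    fk.SG=np.array([sg[0],1,sg[1],1,sg[2],1,sg[3]])
    def res(P):
        r=[]
        for q,p,R,w in D:
            pp,T=fk.fk(q,P); r+=[w*(pp-p)/5,w*np.ravel(T-np.array(R))*20]
        return np.concatenate(r)
    for az in(-2,0,2):
      for rl in (0,1.57,3.14,-1.57):
        s=least_squares(res,[330,350,0,350,0,200,0,az,rl,0]); best.append((s.cost,sg,s.x,s.fun))
best.sort(key=lambda b:b[0])
for b in best[:3]: print(b[0],b[1],b[2].round(3).tolist())
for i in range(len(D)): print(best[0][3][12*i:12*i+3].round(2)*5)
b=best[0]; np.savez("kin.npz",SG=[b[1][0],1,b[1][1],1,b[1][2],1,b[1][3]],P=b[2])
print([x for x in dir(bot) if x[0]!='_'])
E
python3 idk.py
```

```text
Traceback (most recent call last):
  File "idk.py", line 21, in <module>
    s=least_squares(res,[330,350,0,350,0,200,0,az,rl,0]); best.append((s.cost,sg,s.x,s.fun))
  File "idk.py", line 17, in res
    pp,T=fk.fk(q,P); r+=[w*(pp-p)/5,w*np.ravel(T-np.array(R))*20]
         ^^^^^
AttributeError: 'function' object has no attribute 'fk'
```

```bash
sed -i 's/^import fk, itertools/import fk as F, itertools/; s/fk\.SG/F.SG/; s/fk\.fk(/F.fk(/' idk.py; python3 idk.py
```

```text
1.8483376906243352 (-1, -1, -1, -1) [177.826, 542.296, 42.392, 445.986, -25.46, 281.668, 25.718, -0.024, 1.549, -29.32]
1.8483376906248943 (-1, -1, -1, -1) [177.826, 542.296, 42.392, 445.986, -25.46, 281.668, 25.718, -0.024, 1.549, -29.32]
1.8483376906269264 (-1, -1, -1, -1) [177.826, 542.296, 42.392, 445.986, -25.46, 281.668, 25.718, -0.024, 1.549, -29.32]
[-1.85 -0.7  -0.15]
[ 4.8 -0.7  0.1]
[-6.3  1.6 -0.5]
[1.7 0.9 0.2]
[1.3  1.75 0.5 ]
[-1.25  1.55  1.2 ]
['Unreachable', 'get_state']
```

```bash
cat > ik.py <<'E'
import fk as F
from fk import *
from scipy.optimize import least_squares
k=np.load("kin.npz"); F.SG=k["SG"]; P=k["P"]
lo=np.array([-161.44,-28.35,-78.24,0,-78.03,13.02,-168.23]); hi=np.array([161.44,127.94,83.42,140.83,258.03,114.36,168.23])
mid=(lo+hi)/2; h=(hi-lo)/2
def ik(p,R,q0,w=.3,free=None):
    def res(q):
        pp,T=fk(q,P); u=(q-mid)/h
        return np.r_[(pp-p)/1,np.ravel(T-R)*100,w*np.maximum(np.abs(u)-.75,0)*8]
    s=least_squares(res,np.clip(q0,lo+1,hi-1),bounds=(lo,hi),x_scale=30.); q=s.x; pp,T=fk(q,P)
    return q,np.linalg.norm(pp-p),np.linalg.norm(T-R),(1-np.abs((q-mid)/h)).min()
def tool(psi,tilt,th):  # slope yaw, tool leaned 'tilt' deg nearer vertical than the normal, turned th about the normal
    Rz=Ro.from_euler('z',psi).as_matrix(); n=Rz@[-.53,0,.848]
    z=-n; y=-Rz[:,1]; T=np.c_[np.cross(y,z),y,z]
    return Ro.from_rotvec(-th*n).as_matrix()@Ro.from_rotvec(np.radians(tilt)*Rz[:,1]).as_matrix()@T
E
cat > scan.py <<'E'
from ik import *
rng=np.random.default_rng(0)
p=np.array([546.5,148,133.])
n=Ro.from_euler('z',-.095).as_matrix()@[-.53,0,.848]
for off in(0,):
  for th in np.radians([-180,-135,-90,-45,0,45,90,135,180]):
    best=None
    for q0 in rng.uniform(lo,hi,(25,7)):
        r=ik(p-2*n+0,tool(-.095,0,th),q0)
        if r[1]<2 and r[2]<.02 and(best is None or r[3]>best[3]): best=r
    print(round(np.degrees(th)),None if best is None else (best[0].round().tolist(),round(best[3],3)),flush=True)
E
time timeout 300 python3 scan.py
```

```text
-180 ([23.0, 18.0, -58.0, 128.0, 72.0, 35.0, -5.0], np.float64(0.178))
-135 ([23.0, 18.0, -58.0, 128.0, 72.0, 35.0, -50.0], np.float64(0.178))
-90 ([23.0, 18.0, -58.0, 128.0, 72.0, 35.0, -95.0], np.float64(0.178))
-45 ([-3.0, 12.0, -27.0, 128.0, 62.0, 25.0, -133.0], np.float64(0.176))
0 ([-66.0, 15.0, 44.0, 129.0, 21.0, 13.0, -140.0], np.float64(0.0))
45 ([23.0, 18.0, -58.0, 128.0, 72.0, 35.0, 130.0], np.float64(0.178))
90 ([23.0, 18.0, -58.0, 128.0, 72.0, 35.0, 85.0], np.float64(0.178))
135 ([23.0, 18.0, -58.0, 128.0, 72.0, 35.0, 40.0], np.float64(0.178))
180 ([23.0, 18.0, -58.0, 128.0, 72.0, 35.0, -5.0], np.float64(0.178))
real	0m13.036s
user	0m13.526s
sys	0m0.056s
```

Joint 7 falls as the tool turns +z, so my turn wound it into its limit. Config [23,18,-58,128,72,35,*] suits the flipped tool, with q7≈-5 at cam 0. I'll lift straight up, make the tool vertical and unwind there.

play_rows(series=[[[1,0,0.004,0,0,0,0],[1,-0.0235,-0.011,-0.043,0,0,0],[1,-0.0235,-0.011,-0.043,0,0,0],[1,-0.0235,-0.011,-0.043,0,0,0],[1,0,0,0,0,0,-0.15],[1,0,0,0,0,0,-0.15]]])

```text
time: 24.55
ee_pos: [545.9, -0.4, 165.0]
tool_rot: [[-0.5, -0.687, 0.527], [-0.764, 0.637, 0.106], [-0.408, -0.349, -0.843]]
contact_force: [-0.0, 0.4, -0.3]
opening: 0.997
grasp_force: 0.0
```

```bash
cat > st.py <<'E'
from ik import *
from plant import bot
s=bot.get_state(); A=s["tool_rot"]; print(s["time"],s["qpos"].round(1),s["ee_pos"].round(1),s["contact_force"].round(1),round(s["opening"],2)); print(A.round(3).tolist())
T=tool(-.095,0,0); 
print("up in tool",A.T[:,2].round(3),"theta(rotvec from T0)",Ro.from_matrix(T.T@A).as_rotvec().round(3),"to vertical",np.cross(A.T@[0,0,-1],[0,0,1]).round(3))
E
python3 st.py
```

```text
24.55 [ -70.6   20.2   81.2  132.2  -72.    29.8 -153. ] [ 5.459e+02 -4.000e-01  1.650e+02] [-0.   0.4 -0.3] 1.0
[[-0.5, -0.687, 0.527], [-0.764, 0.637, 0.106], [-0.408, -0.349, -0.843]]
up in tool [-0.408 -0.349 -0.843] theta(rotvec from T0) [ 0.077 -0.177  2.18 ] to vertical [ 0.349 -0.408  0.   ]
```

play_rows(series=[[[1,-0.016,-0.014,-0.034,-0.09,0.107,0],[1,-0.012,-0.01,-0.037,-0.09,0.107,0],[1,-0.006,-0.006,-0.04,-0.09,0.107,0],[1,0,0,-0.04,-0.09,0.107,0],[1,0,0,0,0,0,0],[1,0,0,0,0,0,-0.18],[1,0,0,0,0,0,-0.18],[1,0,0,0,0,0,-0.18],[1,0,0,0,0,0,-0.18]]])

```text
time: 25.68
ee_pos: [573.0, -67.6, 241.9]
tool_rot: [[0.15, -0.989, 0.021], [-0.986, -0.148, 0.074], [-0.07, -0.031, -0.997]]
contact_force: [0.5, 0.0, -0.9]
opening: 0.997
grasp_force: 0.0
```

```bash
python3 st.py
```

```text
25.675 [ -46.3   34.2   74.6  100.2  -38.8   74.5 -133.5] [573.  -67.6 241.9] [ 0.5  0.  -0.9] 1.0
[[0.15, -0.989, 0.021], [-0.986, -0.148, 0.074], [-0.07, -0.031, -0.997]]
up in tool [-0.07  -0.031 -0.997] theta(rotvec from T0) [-0.299 -0.512  1.312] to vertical [ 0.031 -0.07   0.   ]
```

play_rows(series=[[[1,0,0,0,-0.03,0.07,-0.15],[1,0,0,0,0,0,-0.187],[1,0,0,0,0,0,-0.187],[1,0,0,0,0,0,-0.187],[1,0,0,0,0,0,-0.187],[1,0,0,0,0,0,-0.187],[1,0,0,0,0,0,-0.187],[1,0,0,0,0,0,-0.187],[1,0,0,0,0,0,-0.187],[1,0,0,0,0,0,-0.187]]])

```text
time: 26.92
ee_pos: [572.8, -67.4, 242.0]
tool_rot: [[0.916, 0.401, 0.006], [0.401, -0.916, -0.001], [0.005, 0.003, -1.0]]
contact_force: [1.0, -0.8, -0.6]
opening: 0.998
grasp_force: 0.0
```

play_rows(series=[[[1,0,0,0,0,0,-0.187],[1,0,0,0,0,0,-0.187],[1,0,0,0,0,0,-0.187],[1,0,0,0,0,0,-0.187],[1,0,0,0,0,0,-0.187],[1,0,0,0,0,0,-0.187],[1,0,0,0,0,0,-0.187],[1,0,0,0,0,0,-0.187],[1,0,0,0,0,0,-0.187],[1,0,0,0,0,0,-0.187]]])

```text
time: 28.18
ee_pos: [572.7, -67.3, 242.0]
tool_rot: [[-0.654, 0.757, 0.006], [0.757, 0.654, -0.002], [-0.005, 0.003, -1.0]]
contact_force: [-0.1, -0.1, 0.8]
opening: 0.998
grasp_force: 0.0
```

```bash
python3 st.py
cat > scan2.py <<'E'
from ik import *
rng=np.random.default_rng(0); n=Ro.from_euler('z',-.095).as_matrix()@[-.53,0,.848]
for nm,p in(("h start",[522,-48,130.]),("h end",[536,26.5,130.4])):
  for tilt in (0,10):
    best=[]
    for q0 in rng.uniform(lo,hi,(40,7)):
        r=ik(np.array(p),tool(-.095,tilt,-np.pi),q0)
        if r[1]<2 and r[2]<.02: best.append(r)
    best.sort(key=lambda r:-r[3])
    for b in best[:8:3]: print(nm,tilt,b[0].round().tolist(),round(b[3],3))
E
python3 scan2.py
```

```text
28.175 [-20.5  16.9  28.3  99.5  -8.6  65.5  51.2] [572.7 -67.3 242. ] [-0.1 -0.1  0.8] 1.0
[[-0.654, 0.757, 0.006], [0.757, 0.654, -0.002], [-0.005, 0.003, -1.0]]
up in tool [-0.005  0.003 -1.   ] theta(rotvec from T0) [ 0.653 -0.263 -2.304] to vertical [-0.003 -0.005  0.   ]
h start 0 [61.0, 12.0, -68.0, 135.0, 66.0, 17.0, 21.0] 0.078
h start 0 [61.0, 12.0, -68.0, 135.0, 66.0, 17.0, 21.0] 0.078
h start 0 [61.0, 12.0, -68.0, 135.0, 66.0, 17.0, 21.0] 0.078
h start 10 [-64.0, 32.0, 81.0, 141.0, 246.0, 33.0, -168.0] 0.0
h start 10 [-64.0, 32.0, 81.0, 141.0, 246.0, 33.0, -168.0] 0.0
h end 0 [43.0, 13.0, -61.0, 134.0, 70.0, 22.0, 8.0] 0.104
h end 0 [43.0, 13.0, -61.0, 134.0, 70.0, 22.0, 8.0] 0.104
h end 0 [43.0, 13.0, -61.0, 134.0, 70.0, 22.0, 8.0] 0.104
h end 10 [40.0, 13.0, -59.0, 140.0, 109.0, 25.0, -32.0] 0.016
h end 10 [40.0, 13.0, -59.0, 140.0, 109.0, 25.0, -32.0] 0.016
h end 10 [40.0, 13.0, -59.0, 140.0, 109.0, 25.0, -32.0] 0.016
```

The arm is comfortable again. I'll shut the fingers and, with the tool vertical, push the cover by the side of its handle; that keeps the wrist clear of its limits.

play_rows(series=[[[0,0,0,0,0,0,-0.153],[0,0,0,0,0,0,-0.153],[0,0,0,0,0,0,-0.153],[0,0,0,0,0,0,-0.153],[0,0,0,0,0,0,-0.153],[0,0.025,-0.01,0.02,0,0,0],[0,0.025,-0.009,0.02,0,0,0],[0,0,0,0,0,0,0]]])

```text
time: 29.18
ee_pos: [518.4, -82.2, 200.3]
tool_rot: [[-0.995, 0.101, 0.001], [0.101, 0.995, -0.002], [-0.002, -0.002, -1.0]]
contact_force: [0.3, 0.9, 1.2]
opening: 0.003
grasp_force: 0.0
```

```bash
python3 st.py|head -1; python3 rel.py w6.png
```

```text
29.175 [-14.1  13.1  21.4 108.7  -5.4  59.1  93.8] [518.4 -82.2 200.3] [0.3 0.9 1.2] 0.0
29.225 [-14.1  13.1  21.3 108.5  -5.4  59.1  93.8] [520.8 -81.9 201.7] 0.0 [0.3 0.5 0. ]
p [ 5.68305e+02  7.05130e+01 -9.50000e-02 -1.21495e+02 -7.28300e+00
  7.45220e+01]
cabinet [568.3  70.5   0. ]
cover [549.5 -49.7  95.4]
cover_handle [528.4 -47.7 129.4]
bolt_pin [552.4  52.5 106.5]
cam_axis [561.3 146.  106.5]
cam_grip [545.4 147.5 131.9]
cover_handle [1.7 0.3]; bolt_pin [ 0.4 -3.3]; cam_axis [-2.4  0.6]; cam_grip [-1.7  1. ]; cover [-2.2  3.8]; cabinet [1.5 2.7]; cover_handle [-2.6  0.1]; bolt_pin [-1.8  4.3]; cam_axis [-2.3  1.2]; cam_grip [-4.4 -1. ]; cover [-2.6  1.6]; cabinet [-3.3  1.6]; cover_handle [ 0.8 -0.6]; bolt_pin [-1.2  0.6]; cover [-2.1  2. ]; cabinet [-3.3 -1.2]; 
rotvec [-0.857  0.004  3.018]
rotvec [-0.003 -0.553 -0.005]
cam_grip [ -1.1 230.8  69.5]
cover_handle [-3.7 34.8 72.3]
pin 93.99451540426753
```

View pics/w6.png

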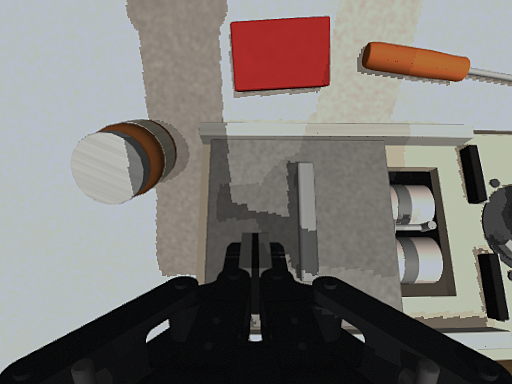

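The shut fingers (255,240) stand to the right of the handle (305,165–275) with a clear gap. I'll lower and push.

play_rows(series=[[[0,-0.004,0,0.025,0,0,0],[0,0,0,0.025,0,0,0],[0,0,0,0.019,0,0,0],[0,0,0.005,0,0,0,0],[0,0,0.008,0,0,0,0],[0,0,0.008,0,0,0,0],[0,0,0.008,0,0,0,0],[0,0,0.008,0,0,0,0],[0,0,0.008,0,0,0,0],[0,0,0.008,0,0,0,0]]])

```text
time: 31.52
ee_pos: [533.6, -32.7, 134.8]
tool_rot: [[-0.995, 0.102, 0.009], [0.102, 0.995, -0.006], [-0.01, -0.005, -1.0]]
contact_force: [0.0, -5.5, 2.6]
opening: 0.004
grasp_force: 2.9
```

play_rows(series=[[[0,0,0.008,0,0,0,0],[0,0,0.008,0,0,0,0],[0,0,0.007,0,0,0,0],[0,0,0,0,0,0,0]]])

```text
time: 32.02
ee_pos: [536.1, -8.6, 134.6]
tool_rot: [[-0.995, 0.101, 0.009], [0.101, 0.995, -0.004], [-0.01, -0.003, -1.0]]
contact_force: [0.2, -4.0, 2.9]
opening: -0.004
grasp_force: 1.9
```

```bash
python3 rel.py
```

```text
32.075 [-19.4  18.4  18.8 111.3  -7.2  50.9  87.2] [536.   -8.5 134.5] -0.0 [ 0.5 -3.5  3.1]
p [ 5.67778e+02  7.17620e+01 -1.12000e-01 -6.40060e+01 -7.30900e+00
  7.41650e+01]
cabinet [567.8  71.8   0. ]
cover [553.4   9.   95.4]
cover_handle [532.3  11.3 129.4]
bolt_pin [557.9 110.8 106.5]
cam_axis [562.  147.  106.5]
cam_grip [546.2 148.8 131.9]
cover_handle [2.3 2.6]; bolt_pin [-0.2 -1.3]; cam_axis [-1.9  1.8]; cam_grip [1.  0.7]; cover [-2.6  0.3]; cabinet [-0.6 -4.1]; cover_handle [0.5 0.1]; bolt_pin [-3.1  3.2]; cam_axis [1.2 2.7]; cam_grip [-2.1  3.8]; cover [-1.6 -0.4]; cabinet [-1.3 -0.3]; cover_handle [1.1 0.2]; bolt_pin [-0.3  1.2]; cover [-2.  -0.3]; 
rotvec [ 0.849  0.    -3.013]
rotvec [ 0.    -0.549  0.011]
cam_grip [  5.8 157.6   2.1]
cover_handle [ 5.7 19.4  5.1]
pin 36.50571162500928
```

play_rows(series=[[[0,0,0.006,0,0,0,0],[0,0,0.006,0,0,0,0],[0,0,0.002,0,0,0,0],[0,0,0.001,0,0,0,0],[0,0,0,0,0,0,0]]])

```text
time: 33.75
ee_pos: [536.8, 5.6, 133.8]
tool_rot: [[-0.995, 0.102, 0.007], [0.102, 0.995, -0.005], [-0.008, -0.004, -1.0]]
contact_force: [0.9, -6.4, 3.9]
opening: -0.004
grasp_force: 3.1
```

play_rows(series=[[[0,0,0.001,0,0,0,0],[0,0,0.001,0,0,0,0],[0,0,0,0,0,0,0]]])

```text
time: 34.12
ee_pos: [536.9, 6.6, 133.8]
tool_rot: [[-0.995, 0.102, 0.007], [0.102, 0.995, -0.006], [-0.008, -0.005, -1.0]]
contact_force: [1.0, -7.9, 3.7]
opening: -0.001
grasp_force: 4.0
```

play_rows(series=[[[0,0,0.0015,0,0,0,0],[0,0,0.001,0,0,0,0],[0,0,0,0,0,0,0]]])

```text
time: 34.5
ee_pos: [536.9, 7.2, 133.8]
tool_rot: [[-0.995, 0.103, 0.007], [0.103, 0.995, -0.008], [-0.008, -0.007, -1.0]]
contact_force: [0.3, -11.2, 5.5]
opening: -0.004
grasp_force: 5.6
```

```bash
python3 rel.py
```

```text
34.55 [-21.   18.6  18.5 111.1  -6.9  51.   85. ] [537.    7.2 133.8] 0.0 [  0.7 -11.    4.9]
p [ 5.67922e+02  7.09120e+01 -1.27000e-01 -4.72060e+01 -6.93000e+00
  7.36460e+01]
cabinet [567.9  70.9   0. ]
cover [555.1  25.   95.7]
cover_handle [534.   27.7 129.6]
bolt_pin [561.1 126.2 106.7]
cam_axis [563.6 145.7 106.7]
cam_grip [547.8 147.7 132.1]
cover_handle [2.7 2.8]; bolt_pin [-0.   0.3]; cam_axis [-2.2  3.5]; cam_grip [-1.   0.4]; cover [-0.6 -1.2]; cabinet [ 2.  -2.9]; bolt_pin [-1.8  4.6]; cam_axis [-1.8 -1.8]; cam_grip [-2.9  0.2]; cabinet [-3.   0.4]; cover_handle [-0.8 -0.2]; bolt_pin [0.6 0.2]; cam_axis [-1.  -0.5]; cover [-0.2  0.5]; 
rotvec [ 8.480e-01 -1.000e-03 -2.999e+00]
rotvec [-0.    -0.551  0.025]
cam_grip [  3.8 140.9   0.6]
cover_handle [ 5.1 20.1  4.1]
pin 19.705547268685986
```

play_rows(series=[[[0,0,-0.01,0,0,0,0],[0,0,-0.002,-0.035,0,0,0],[1,0,0,-0.035,0,0,0],[1,0.012,0.041,0,0,0,0],[1,0.012,0.041,0,0,0,0],[1,0.012,0.041,0,0,-0.11,0],[1,0.01,0.03,0,0,-0.11,0],[1,0,0,0,0,-0.11,0.01],[1,0,0,0,0,-0.11,0.01],[1,0,0,0,0,-0.11,0]]])

```text
time: 36.85
ee_pos: [503.3, 157.7, 200.9]
tool_rot: [[-0.842, 0.118, 0.526], [0.102, 0.993, -0.059], [-0.529, 0.005, -0.848]]
contact_force: [0.5, -1.4, -0.2]
opening: 1.001
grasp_force: 0.0
```

play_rows(series=[[[1,0,0,0,0,0,0],[1,0,0,0,0,0,0]]])

```text
time: 37.1
ee_pos: [505.1, 156.9, 201.9]
tool_rot: [[-0.843, 0.12, 0.524], [0.104, 0.993, -0.06], [-0.527, 0.004, -0.85]]
contact_force: [0.3, -0.5, 1.1]
opening: 0.997
grasp_force: 0.0
```

Run:
```python
from fit import *
from scipy.spatial.transform import Rotation as Ro
s=bot.get_state(); A=s["tool_rot"]; print(s["time"],s["qpos"].round(1),s["ee_pos"].round(1))
o=look(["wrist"],["cam_grip","cam_axis","bolt_pin","cover_handle"]); R,M,p=report(o)
print(Ro.from_matrix(A.T@tgt(Ro.from_euler('z',-.095).as_matrix())@Ro.from_rotvec([0,0,np.pi]).as_matrix()).as_rotvec().round(3))
print(A.T@(M["cam_grip"]-s["ee_pos"]),A.T@(np.array([546,147.8,132.3])-s["ee_pos"]))
```

```text
37.1 [-47.    0.6  12.9 128.8  40.2  31.9  17.9] [505.1 156.9 201.9]
p [ 5.6615e+02  7.2716e+01 -1.3300e-01 -4.8774e+01 -7.2180e+00  7.3654e+01]
cabinet [566.1  72.7   0. ]
cover [552.5  25.3  95.5]
cover_handle [531.5  28.1 129.4]
bolt_pin [559.1 126.5 106.5]
cam_axis [561.9 147.6 106.5]
cam_grip [546.1 149.7 132. ]
cam_grip [-0.2 -1.1]; cam_axis [0.2 0.5]; bolt_pin [0.3 0.9]; cover_handle [-0.3 -0.1]; 
[-0.01  -0.003 -0.023]
[ 1.49918478 -2.58354409 81.32127496] [ 1.23982963 -4.47494725 81.06543174]
```

play_rows(series=[[[1,0.001,-0.0035,0.01,-0.01,0,-0.02],[1,0,0,0.013,0,0,0],[1,0,0,0.013,0,0,0],[1,0,0,0.013,0,0,0],[1,0,0,0.013,0,0,0],[1,0,0,0.012,0,0,0],[1,0,0,0.009,0,0,0],[1,0,0,0,0,0,0]]])

```text
time: 38.35
ee_pos: [547.6, 148.5, 130.1]
tool_rot: [[-0.845, 0.098, 0.526], [0.083, 0.995, -0.051], [-0.528, 0.001, -0.849]]
contact_force: [0.0, 0.6, -0.6]
opening: 0.996
grasp_force: 0.0
```

```bash
cat > st2.py <<'E'
from ik import *
from plant import bot
s=bot.get_state(); A=s["tool_rot"]; print(s["time"],s["qpos"].round(1),s["ee_pos"].round(1),s["contact_force"].round(1),s["wrist_torque"].round(2),round(s["opening"],2))
C=np.array([546,148,132.3])
print("cam_grip in tool",(A.T@(C-s["ee_pos"])).round(1),"rot from theta0",Ro.from_matrix(tool(-.1,0,0).T@A).as_rotvec().round(3))
E
python3 st2.py
```

```text
38.35 [-44.8  11.6  16.8 129.   48.2  19.1  12.1] [547.6 148.5 130.1] [ 0.   0.6 -0.6] [ 0.05  0.57 -0.03] 1.0
cam_grip in tool [ 0.1 -0.6 -2.7] rot from theta0 [-3.00e-03 -3.00e-03  3.14e+00]
```

Positioned precisely; close on the wing and start turning.

play_rows(series=[[[0,0,0,0,0,0,0],[0,0,0,0,0,0,0],[0,0,0,0,0,0,0],[0,0,0,0,0,0,0],[0,0,0,0,0,0,0],[0,0,0,0,0,0,0.1],[0,0,0,0,0,0,0.15],[0,0,0,0,0,0,0.15],[0,0,0,0,0,0,0.15],[0,0,0,0,0,0,0]]])

```text
time: 39.6
ee_pos: [547.6, 149.0, 131.2]
tool_rot: [[-0.67, 0.523, 0.527], [0.59, 0.806, -0.05], [-0.451, 0.278, -0.848]]
contact_force: [-4.2, -0.4, 5.2]
opening: 0.114
grasp_force: 60.9
```

```bash
python3 st2.py
```

```text
39.6 [-49.9  11.9  22.5 129.1  45.5  18.1 -16.9] [547.6 149.  131.2] [-4.2 -0.4  5.2] [-0.08  0.66 -0.14] 0.11
cam_grip in tool [-0.  -1.3 -1.7] rot from theta0 [ 2.000e-03  4.000e-03 -2.594e+00]
```

play_rows(series=[[[0,0,0,0,0,0,0.15],[0,0,0,0,0,0,0.15],[0,0,0,0,0,0,0.15],[0,0,0,0,0,0,0.15],[0,0,0,0,0,0,0.15],[0,0,0,0,0,0,0.15],[0,0,0,0,0,0,0]]])

```text
time: 40.48
ee_pos: [548.4, 149.4, 131.7]
tool_rot: [[-0.007, 0.849, 0.528], [0.998, 0.039, -0.049], [-0.062, 0.527, -0.848]]
contact_force: [-2.3, 0.9, 5.1]
opening: 0.113
grasp_force: 60.8
```

```bash
python3 st2.py
```

```text
40.475 [-59.3  13.   33.3 129.2  38.9  16.1 -62.4] [548.4 149.4 131.7] [-2.3  0.9  5.1] [-0.08  0.35 -0.15] 0.11
cam_grip in tool [-1.5 -1.8 -1.7] rot from theta0 [ 0.003  0.004 -1.694]
```

play_rows(series=[[[0,0,0,0,0,0,0.15],[0,0,0,0,0,0,0.15],[0,0,0,0,0,0,0.15],[0,0,0,0,0,0,0.15],[0,0,0,0,0,0,0]]])

```text
time: 41.1
ee_pos: [549.0, 149.2, 132.1]
tool_rot: [[0.474, 0.704, 0.529], [0.845, -0.532, -0.049], [0.247, 0.47, -0.847]]
contact_force: [-1.1, -0.8, 5.7]
opening: 0.113
grasp_force: 60.9
```

```bash
python3 st2.py
```

```text
41.1 [-65.7  14.3  40.8 129.3  32.   14.6 -90.3] [549.  149.2 132.1] [-1.1 -0.8  5.7] [-0.24 -0.   -0.21] 0.11
cam_grip in tool [-2.4 -1.4 -1.7] rot from theta0 [ 0.003  0.003 -1.094]
```

Cam is at about 2.05 rad with the wrist nearing its limit, so I'll regrip with the tool turned back half a turn.

play_rows(series=[[[1,0,0,0,0,0,0],[1,0,0,0,0,0,0],[1,0,0,-0.025,0,0,0],[1,0,0,-0.03,0,0,0],[1,0,0,0,0,0,-0.185],[1,0,0,0,0,0,-0.185],[1,0,0,0,0,0,-0.185],[1,0,0,0,0,0,-0.185],[1,0,0,0,0,0,-0.185],[1,0,0,0,0,0,-0.185]]])

```text
time: 42.35
ee_pos: [518.2, 151.3, 177.1]
tool_rot: [[-0.425, 0.737, 0.526], [0.849, 0.525, -0.05], [-0.313, 0.425, -0.849]]
contact_force: [0.2, 0.0, -0.0]
opening: 1.002
grasp_force: 0.0
```

play_rows(series=[[[1,0,0,0,0,0,-0.185],[1,0,0,0,0,0,-0.185],[1,0,0,0,0,0,-0.185],[1,0,0,0,0,0,-0.185],[1,0,0,0,0,0,-0.185],[1,0,0,0,0,0,-0.185],[1,0,0,0,0,0,-0.185],[1,0,0,0,0,0,-0.185],[1,0,0,0,0,0,-0.185],[1,0,0,0,0,0,-0.185]]])

```text
time: 43.6
ee_pos: [518.2, 151.2, 177.1]
tool_rot: [[-0.591, -0.611, 0.526], [-0.739, 0.672, -0.05], [-0.322, -0.419, -0.849]]
contact_force: [0.7, 0.6, 1.0]
opening: 1.0
grasp_force: 0.0
```

```bash
python3 st2.py
```

```text
43.6 [-60.1   4.   29.4 129.8  40.4  25.9  72.1] [518.2 151.2 177.1] [0.7 0.6 1. ] [ 0.13  0.57 -0.01] 1.0
cam_grip in tool [ 0.4 -0.4 52.8] rot from theta0 [-1.000e-03 -4.000e-03  2.223e+00]
```

play_rows(series=[[[1,0,0,0.005,0,0,-0.176],[1,0,0,0.015,0,0,0],[1,0,0,0.015,0,0,0],[1,0,0,0.014,0,0,0],[1,0,0,0.006,0,0,0],[0,0,0,0,0,0,0],[0,0,0,0,0,0,0],[0,0,0,0,0,0,0],[0,0,0,0,0,0,0],[0,0,0,0,0,0,0]]])

```text
time: 44.85
ee_pos: [548.3, 148.3, 131.9]
tool_rot: [[-0.48, -0.701, 0.528], [-0.841, 0.539, -0.051], [-0.249, -0.468, -0.848]]
contact_force: [-1.6, -1.6, 7.0]
opening: 0.112
grasp_force: 61.3
```

play_rows(series=[[[0,0,0,0,0,0,0.12],[0,0,0,0,0,0,0.15],[0,0,0,0,0,0,0.15],[0,0,0,0,0,0,0.15],[0,0,0,0,0,0,0.15],[0,0,0,0,0,0,0.15],[0,0,0,0,0,0,0]]])

```text
time: 45.72
ee_pos: [548.3, 148.2, 131.9]
tool_rot: [[-0.845, -0.083, 0.528], [-0.129, 0.99, -0.051], [-0.518, -0.111, -0.848]]
contact_force: [-3.7, -2.7, 7.2]
opening: 0.112
grasp_force: 61.7
```

```bash
python3 st2.py
```

```text
45.725 [-65.8  14.3  41.  129.3  31.8  14.7  39.5] [548.3 148.2 131.9] [-3.7 -2.7  7.2] [-0.31  0.14 -0.43] 0.11
cam_grip in tool [ 1.8 -0.1 -1.6] rot from theta0 [ 0.    -0.003  2.928]
```

play_rows(series=[[[0,0,0,0,0,0,0.1],[0,0,0,0,0,0,0.1],[0,0,0,0,0,0,0.05],[0,0,0,0,0,0,0]]])

```text
time: 46.22
ee_pos: [548.3, 148.2, 131.9]
tool_rot: [[-0.84, 0.128, 0.528], [0.119, 0.992, -0.05], [-0.53, 0.02, -0.848]]
contact_force: [-4.5, -2.0, 8.7]
opening: 0.108
grasp_force: 61.7
```

```bash
python3 st2.py
```

```text
46.225 [-68.   14.8  43.6 129.4  28.7  14.2  28.2] [548.3 148.2 131.9] [-4.5 -2.   8.7] [-0.48  0.07 -0.39] 0.11
cam_grip in tool [ 1.7 -0.5 -1.6] rot from theta0 [ 0.     0.004 -3.107]
```

play_rows(series=[[[0,0,0,0,0,0,0.05],[0,0,0,0,0,0,0],[1,0,0,0,0,0,0],[1,0,0,0,0,0,0],[1,0,0,0,0,0,0],[1,0,0,-0.03,0,0,0],[1,0,0,-0.03,0,0,0],[1,0,0,-0.03,0,0,0],[1,0,0,0,0,0,0]]])

```text
time: 47.35
ee_pos: [500.1, 154.9, 208.5]
tool_rot: [[-0.833, 0.165, 0.527], [0.168, 0.985, -0.044], [-0.527, 0.052, -0.848]]
contact_force: [0.3, 0.1, 0.5]
opening: 0.998
grasp_force: 0.0
```

```bash
python3 rel.py w7.png
```

```text
47.4 [-86.   -2.9  51.6 130.1  42.6  33.1  13.2] [500.  154.3 207.5] 1.0 [ 0.  -0.2 -0.2]
p [ 5.66491e+02  7.35680e+01 -1.16000e-01 -4.66340e+01 -5.99400e+00
  7.41830e+01]
cabinet [566.5  73.6   0. ]
cover [555.1  27.9  96.3]
cover_handle [534.1  30.4 130.2]
bolt_pin [560.1 129.7 107.3]
cam_axis [562.3 148.7 107.3]
cam_grip [546.5 150.6 132.7]
cover_handle [-0.2  0.2]; bolt_pin [0.9 1.3]; cam_axis [-2.1 -3.7]; cam_grip [-1.   2.4]; cover [0.8 3.1]; cabinet [1.6 0.3]; cover_handle [-1.3  0.6]; bolt_pin [-2.9 -0.2]; cam_axis [-2.4 -0.9]; cam_grip [-1.6  1.4]; cover [-1.9  1.8]; cover_handle [-0.4 -0. ]; bolt_pin [-1.1 -0.3]; cam_axis [-0.1 -1. ]; cam_grip [-0.1  1.2]; cover [-0.8  0.8]; cabinet [-0.3  0.8]; 
rotvec [-3.000e-03 -2.300e-02  3.072e+00]
rotvec [ 0.015 -0.002 -0.069]
cam_grip [ 0.   0.4 88.1]
cover_handle [  -8.3 -120.2   89.3]
pin 19.13428621724314
```

View pics/w7.png

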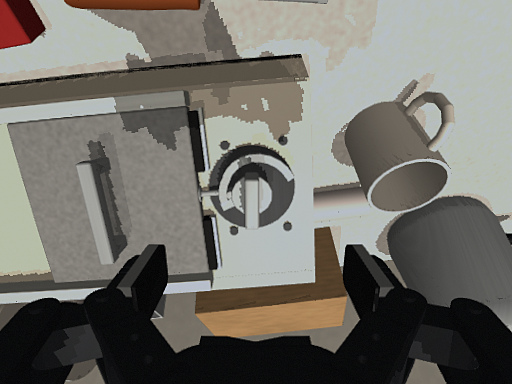

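The hook's arc now wraps the pin at about (225,195). The cover is pressed on the seal strips, the wing is back up-slope at half a turn, and the gripper is clear. Handing in.

```bash
python3 -c "
from plant import bot,job
print(bot.get_state()['joint_vel'].round(2)); print(job.close_job())"
```

```text
[-0.04 -0.07  0.05  0.   -0.06  0.08  0.03]
the job is handed in; nothing more can be done
None
```

I handed the job in with the cover pressed on the seal, the cam at about 3.2 rad with its hook round the pin, and the gripper clear; mid-run the gripper knocked the cover about 75 mm off the seal and I had to slide it back, the hand-in returned no verdict, and I did not read the cam angle or the seal compression directly.

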